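# Swing the trivet board round its post to the orange stop

## Robot

A 6-joint arm with a two-finger parallel gripper is mounted at the origin on a cart in front of the work surface, level with it; the furniture and walls round the work are solid. World frame = base frame: x ahead of the robot, y to its left, z up, the work surface at z = 0. Lengths are in m, angles in rad, forces in N, time in s.
With the tool pointing down it reaches from about 0.375 to 0.925 m from the base axis. Payload 5.7 kg.
Tool frame: the origin (TCP) lies midway between the tips of the shut fingers; the grasp point (between the pads) lies 19 mm behind it; z points along the fingers, x is the direction in which the jaws open and shut, and the axes are right-handed (so a half turn about z gives the same grasp; the last joint's range is limited). The gripper opens to 88 mm and grips with 3 to 60 N. Pads are 20 mm wide; open, the fingers measure 115 mm over their backs; the gripper's body (75 mm by 178 mm) begins 61 mm behind the grasp point.
Start: joints at [-1.222, 0.359, 1.51, -0, 1.272, -0.115], TCP at [0.268, -0.537, 0.223] pointing down, gripper open.
Joint ranges: [-2.97, 2.97], [-1.01, 2.36], [0.21, 2.38], [-0.96, 4.11], [0.2, 2.71], [-2.98, 2.98]. Speed limits (rad/s): [2.39, 2.39, 3.14, 3.14, 3.14, 3.14].

## Interface

Orientations are given as a unit quaternion [x, y, z, w].
In Python, from bench import move_ptp, servo_line, goto_joints, move_gripper, sleep, inverse_kinematics, capture, PlanningError, close_job, spot_in, silhouettes, current_clock, current_joint_pos, current_qvel, current_joint_torque, current_position, current_orientation, current_force, current_torque, current_finger_gap gives the robot as it stands. Calls block until the motion is done:
- move_ptp(position, orientation): joint-space move of the TCP to a pose.
- servo_line(position, orientation=None, rate=0.15, contact_N=None): straight line of the TCP; orientation=None keeps the orientation; rate is the mean speed in m/s. With contact_N (N) it stops when the force on the tool has changed by that much, and returns True; else False.
- goto_joints(angles): joint-space move.
- move_gripper(opening): finger opening in m; the grip force is fixed at half the most; returns when the fingers have stopped.
- sleep(seconds).
- inverse_kinematics(position, orientation): joint angles nearest the present ones, or None.
- capture(name): name is "side" or "top" or "wrist"; returns a dict with "image" (384x512x3 uint8, blue, green, red), "range_z" (384x512 float32, m along the optical axis (not along the pixel's ray), 0 where there is no reading), "intrinsics" (3x3 intrinsics, pixels), "R" (3x3) and "t" (3): a world point X has camera coordinates R X + t. Camera axes: x right, y down, z forward; pixel columns grow to the right and rows downward; lengths in m; the calibration is good to about 2 mm. A picture is of the moment at which its call begins.
A pose or a line that the arm cannot do raises PlanningError and nothing moves.
- close_job(): hands the job in, once; it reports no verdict.
Trained networks look in the newest picture that a camera, given by its name, has taken for a name from the list of things; names that differ only in an ending like _2 or _b are one class to them, and where a whole thing is asked for, a point or a joint stands for the part that bears it (a point fixed in the world has none). Each returns a list of dicts, best first, with "conf" (0 to 1); they miss things now and then, are a little off and sometimes report something else, mostly with a low value. They report only what shows in the picture. A call takes as long as a camera call. They do not tell look-alikes from the thing itself.
- spot_in(camera, query): "xy" ([column, row] in pixels, amid what is visible of it).
- silhouettes(camera, query): "region" (384x512 bool, what is visible of it) and "xy" ([column, row] in pixels, amid what is visible of it).
Readings, each from a call of its own:
- current_clock(): time.
- current_joint_pos(): joint angles.
- current_qvel(): joint speeds.
- current_joint_torque(): joint torques, N m.
- current_position(): TCP position.
- current_orientation(): TCP orientation.
- current_force(): force on the tool from outside, world axes, zero at the start.
- current_torque(): the same for the moment, N m.
- current_finger_gap(): finger opening in m.
Only numpy, scipy, OpenCV 4.12 (cv2) and the standard library are available. Lean on these libraries where they do the work, as an engineer would, in place of code of your own. Each camera call takes 0.05 s, during which the arm holds its last target.

## Task

Make room on the hob for a hot pan: push the wooden trivet board sideways so that it swings round the steel post in its notched end and comes to lie with its long side against the orange stop (not the blue one). Slide it flat on the hob without lifting it, and keep the post in the notch.

Things in the scene. Friction and masses are not known exactly. Their poses are not given: they have to be found in the camera images.
- board: Loose flat wooden trivet board with two cork pads, 24 mm thick, about 0.3 kg. Origin: underside, in the end notch where the post's axis belongs. Own -x runs along the plank to its free end (x = -195 mm), which starts pointing roughly to the robot, between the stops; long sides at y = +-40 mm; z up. Notch 30 mm wide, bottom at x = -14, open end at x = +19 mm, loosely round the post.
- post_center (a point): Upright steel post fixed to the hob, 24 mm in diameter, 60 mm high: the pivot. The point is on its axis, 30 mm above the hob.
- orange_stop_center (a point): Upright orange cylinder fixed to the hob, 30 mm in diameter, 45 mm high, about 160 mm from the post, on the left or the right of the board. The point is on its axis, 22.5 mm above the hob. The board touches it when the stop's axis lies 55 mm from the board's centre line, some 150 mm from the post along the board.
- blue_stop_center (a point): The same as the orange stop but blue, on the other side of the board. The point is on its axis, 22.5 mm above the hob.
Mind the look-alikes: they are no part of the job. Of the things shaped like the part that bears post_center, the bare steel one is meant.

How it is judged:
At the end, for the whole second after the job is handed in: The board lies flat and at rest on the hob, its long side against the orange stop or at most 15 mm from it, with the post still in its notch (the notch's pivot point within 15 mm of the post's axis) (y of orange_stop_center in the frame of board between -0.07 and 0.07 m and x of orange_stop_center in the frame of board between -0.195 and -0.1 m and horizontal distance between board and post_center below 0.015 m and height (world z) of board below 0.01 m and angle between board's own z axis and vertical below 0.1 rad and linear speed of board below 0.02 m/s); the robot touches nothing.
It fails at once if the board comes off the post (horizontal distance between board and post_center above 0.03 m).
It fails at once if the board is lifted or tipped off the hob (height (world z) of board above 0.025 m or angle between board's own z axis and vertical above 0.35 rad).
It also fails if it takes over 40 s, if anything falls off the work surface, if the arm or the gripper's body presses on something with over 40 N, if the wrist force passes 120 N, or if a joint passes its speed limit or range.

## Working session

There is one attempt and no reset: what is moved stays moved. The work goes in short steps, each a Python script; the robot and the scene stay as the last script left them, time stands still between calls to the robot, and variables do not carry over. Pictures are saved under pics/ and viewed, and the job is handed in when it is done.

```bash
mkdir -p pics; ls; cat > h.py <<'E'
import numpy as np, cv2
from bench import *
def world(c,u,v,z=None):
    K,R,t=c["intrinsics"],c["R"],c["t"]
    d=np.linalg.inv(K)@np.array([u,v,1.])
    if z is None:
        r=c["range_z"][int(round(v)),int(round(u))]; return R.T@(d*r-t)
    o=-R.T@t; w=R.T@d; return o+w*(z-o[2])/w[2]
def cloud(c):
    K,R,t=c["intrinsics"],c["R"],c["t"]
    v,u=np.mgrid[:384,:512]; d=np.stack([u,v,np.ones_like(u)],-1)@np.linalg.inv(K).T
    return (d*c["range_z"][...,None]-t)@R
E
python3 - <<'E'
from h import *
for n in("top","side"):
    c=capture(n); cv2.imwrite(f"pics/{n}0.png",c["image"]); P=cloud(c)
    for q in("board","post_center","orange_stop_center","blue_stop_center"):
        for s in silhouettes(n,q):
            m=s["region"]&(c["range_z"]>0); p=P[m]
            print(n,q,round(s["conf"],2),np.round(s["xy"]),m.sum(),np.median(p,0).round(3) if len(p) else 0,p.max(0).round(3) if len(p) else 0)
print(current_clock())
E
```

```text
pics
top board 0.84 [255. 197.] 2994 [0.516 0.033 0.024] [0.633 0.091 0.03 ]
top board 0.54 [327. 187.] 164 [ 0.534 -0.126  0.044] [ 0.548 -0.115  0.048]
top post_center 0.63 [329. 230.] 150 [ 0.443 -0.125  0.057] [ 0.457 -0.117  0.063]
top post_center 0.49 [265. 152.] 120 [0.608 0.013 0.059] [0.633 0.025 0.063]
top orange_stop_center 0.49 [202. 183.] 188 [0.543 0.162 0.044] [0.567 0.186 0.049]
top blue_stop_center 0.66 [329. 189.] 176 [ 0.534 -0.126  0.044] [ 0.549 -0.115  0.048]
side board 0.91 [252. 205.] 3326 [0.522 0.026 0.024] [0.637 0.1   0.059]
side post_center 0.85 [184. 253.] 334 [ 0.448 -0.133  0.042] [ 0.457 -0.089  0.062]
side post_center 0.72 [292. 219.] 236 [0.614 0.006 0.05 ] [0.623 0.024 0.062]
side orange_stop_center 0.76 [292. 162.] 331 [0.548 0.156 0.027] [0.561 0.22  0.048]
side blue_stop_center 0.68 [231. 271.] 332 [ 0.539 -0.136  0.042] [ 0.551 -0.114  0.048]
0.5
```

View pics/top0.png

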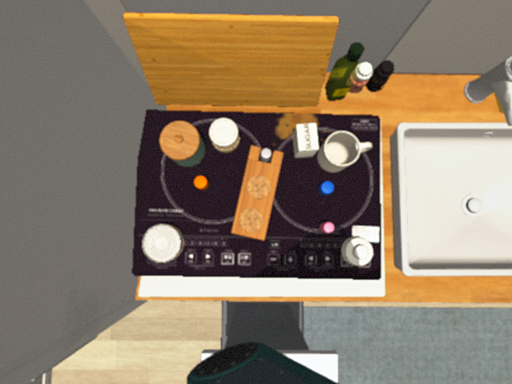

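View pics/side0.png

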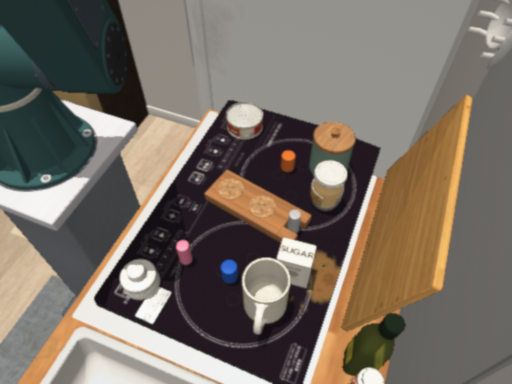

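```bash
cat > m.py <<'E'
from h import *
def board_meas(n="top"):
    c=capture(n);P=cloud(c);s=silhouettes(n,"board")
    s=max(s,key=lambda s:s["region"].sum())
    m=s["region"]&(c["range_z"]>0);p=P[m];p=p[(p[:,2]>.018)&(p[:,2]<.03)]
    r=cv2.minAreaRect((p[:,:2]*1000).astype(np.float32))
    b=cv2.boxPoints(r); e=[b[1]-b[0],b[2]-b[1]]; L=max(e,key=np.linalg.norm)
    if L[0]>0:L=-L
    d=L/np.linalg.norm(L); ctr=np.array(r[0])/1000
    return c,P,ctr,d,r[1],ctr-d*.088
E
python3 - <<'E'
from m import *
for n in("top","side"):
    c,P,ctr,d,sz,piv=board_meas(n)
    print(n,ctr.round(4),d.round(3),np.degrees(np.arctan2(d[1],d[0])).round(1),np.round(sz,0),"piv",piv.round(4))
    for q in("post_center","orange_stop_center","blue_stop_center"):
        for s in silhouettes(n,q):
            m=s["region"]&(c["range_z"]>0);p=P[m];zt=.06 if 'post' in q else .045
            p=p[abs(p[:,2]-zt)<.004]
            if len(p)>3:
                e=cv2.minEnclosingCircle((p[:,:2]*1000).astype(np.float32)); print(q,np.round(e,1) if 0 else e,np.mean(p,0).round(4))
    if n=="top":
        hm=P[...,2]; 
        for y in np.arange(.3,-.3,-.05):
            print(round(y,2),[ (lambda k: int(1000*np.max(hm[k])) if k.any() else -1)((abs(P[...,0]-x)<.025)&(abs(P[...,1]-y)<.025)&(c["range_z"]>0)) for x in np.arange(.3,.75,.05)])
E
```

```text
top [0.5242 0.0312] [-0.979  0.206] 168.1 [ 80. 214.] piv [0.6103 0.0131]
post_center ((608.853271484375, 13.813770294189453), 10.142241477966309) [0.6086 0.0141 0.0594]
post_center ((442.6477966308594, -129.3229217529297), 11.539989471435547) [ 0.4428 -0.1286  0.0595]
orange_stop_center ((544.166259765625, 162.94140625), 14.47659683227539) [0.5437 0.1627 0.0446]
blue_stop_center ((534.8704833984375, -129.78622436523438), 14.71977424621582) [ 0.5348 -0.1291  0.0447]
0.3 [-1, 40, 42, 42, 4, 4, 499, 514, 515]
0.25 [-57, 42, 40, 41, 4, 5, 105, 104, 4]
0.2 [1, 40, 42, 42, 4, 45, 119, 120, 4]
0.15 [2, 3, 4, 4, 4, 48, 104, 104, 3]
0.1 [2, 4, 3, 27, 26, 3, 100, 100, 99]
0.05 [2, 5, 27, 30, 28, 28, 28, 26, 4]
0.0 [2, 4, 25, 27, 28, 29, 63, 5, 4]
-0.05 [2, 3, 4, 3, 3, 3, 88, 89, 4]
-0.1 [4, 4, 4, 63, 45, 48, 102, 101, 3]
-0.15 [2, 30, 41, 62, 47, 48, 102, 103, 4]
-0.2 [2, 57, 61, 4, 3, 3, 101, 102, 3]
-0.25 [3, 38, 41, 4, 5, 4, 3, 2, 3]
side [0.5254 0.032 ] [-0.978  0.207] 168.1 [ 82. 214.] piv [0.6115 0.0138]
post_center ((444.55108642578125, -129.1623992919922), 12.159576416015625) [ 0.4451 -0.1298  0.0587]
post_center ((611.3920288085938, 12.324457168579102), 10.848565101623535) [0.6118 0.011  0.0593]
orange_stop_center ((546.542724609375, 163.8057403564453), 15.82659912109375) [0.5467 0.1623 0.0445]
blue_stop_center ((536.8116455078125, -129.23101806640625), 14.966919898986816) [ 0.5366 -0.1299  0.044 ]
```

```bash
cat > p.py <<'E'
from m import *
from scipy.spatial.transform import Rotation as Rt
post=np.array([.610,.013])
def pose(a,off,z,s=1):
    a=np.radians(a);d=np.array([np.cos(a),np.sin(a)]);n=np.array([-d[1],d[0]])
    xy=post+.150*d+off*n   # n at ~168deg points to -y : away from orange
    x=np.array([*(s*d),0]);zz=np.array([0,0,-1.]);M=np.c_[x,np.cross(zz,x),zz]
    return [*xy,z],Rt.from_matrix(M).as_quat()
E
python3 - <<'E'
from p import *
for s in(1,-1):
    for a,o in((168,.07),(133,.05)): print(s,pose(a,o,.012,s)[0],inverse_kinematics(*pose(a,o,.012,s)))
E
```

```text
1 [np.float64(0.44872404153268597), np.float64(-0.02428357842870251), 0.012] None
1 [np.float64(0.4711325609096667), np.float64(0.08860313723975066), 0.012] [ 4.16696012e-02  4.99927322e-01  1.97127002e+00 -4.44089210e-16
  6.70395307e-01 -2.27961830e+00]
-1 [np.float64(0.44872404153268597), np.float64(-0.02428357842870251), 0.012] [-2.07993508e-01  4.75119512e-01  2.03712059e+00 -4.44089210e-16
  6.29352549e-01  1.44600266e-03]
-1 [np.float64(0.4711325609096667), np.float64(0.08860313723975066), 0.012] [ 4.16696012e-02  4.99927322e-01  1.97127002e+00 -4.44089210e-16
  6.70395307e-01  8.61974350e-01]
```

```bash
python3 - <<'E'
from p import *
move_gripper(0)
move_ptp(*pose(168,.075,.22,-1))
servo_line(*pose(168,.075,.012,-1),rate=.12,contact_N=8)
print(current_clock(),current_position(),current_force())
for a,o in [(168,.052)]+[(a,.050) for a in(163,158,153,148,143)]:
    hit=servo_line(*pose(a,o,.012,-1),rate=.06,contact_N=8)
    print(a,hit,np.round(current_position(),4),np.round(current_force(),1))
    if hit:break
for n in("top","side"):
    c,P,ctr,d,sz,piv=board_meas(n);cv2.imwrite(f"pics/{n}1.png",c["image"])
    print(n,np.degrees(np.arctan2(d[1],d[0])).round(1),np.round(sz,0),"piv",piv.round(4))
print(current_clock())
E
```

```text
6.1667 [ 0.44813631 -0.02927184  0.01245596] [-1.04011894 -0.53962568 -0.30560083]
168 False [ 0.4525 -0.0062  0.012 ] [-0.5 -1.   0.3]
163 False [0.4519 0.009  0.012 ] [-1.   0.4  0.4]
158 False [0.4523 0.0227 0.012 ] [0.6 0.1 0.1]
153 False [0.4538 0.0364 0.012 ] [ 0.4  0.4 -0.7]
148 False [0.4564 0.0499 0.012 ] [-0.9 -0.2 -0.1]
143 False [0.4603 0.0632 0.012 ] [ 0.4 -0.3  0.8]
top 141.9 [ 78. 120.] piv [ 0.6432 -0.0174]
side 141.5 [ 81. 214.] piv [0.6094 0.0109]
8.8417
```

View pics/side1.png

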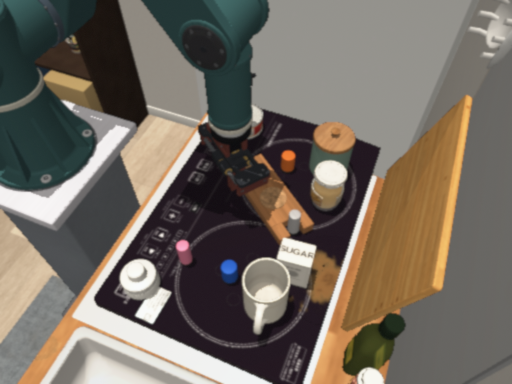

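The side view shows the board swung most of the way. The post (293,219) is still in the notch, and the orange stop (288,160) is now close to the board's long side. I'll push on until it touches.

```bash
python3 - <<'E'
from p import *
for a in(140,138,136.5,135.5,134.5,133.5):
    hit=servo_line(*pose(a,.05,.012,-1),rate=.03,contact_N=6)
    print(a,hit,np.round(current_position(),4),np.round(current_force(),1))
    if hit:break
servo_line(*pose(a+5,.075,.012,-1),rate=.08)
p,q=pose(a+5,.075,.25,-1); servo_line(p,rate=.15)
goto_joints([-1.222,0.359,1.51,0,1.272,-0.115])
for n in("top","side"):
    c,P,ctr,d,sz,piv=board_meas(n);cv2.imwrite(f"pics/{n}2.png",c["image"])
    o=np.array([.545,.163])-piv
    print(n,np.degrees(np.arctan2(d[1],d[0])).round(1),np.round(sz,0),"piv",piv.round(4),"along",(o@d).round(4),"perp",(o[0]*d[1]-o[1]*d[0]).round(4))
print(current_clock())
E
```

```text
140 False [0.4625 0.0711 0.0119] [-2.2 -0.5  1.4]
138 False [0.4648 0.0763 0.0119] [-1.9  0.1  0.1]
136.5 False [0.4669 0.0801 0.0119] [-0.8 -1.1 -0.1]
135.5 False [0.4682 0.0826 0.012 ] [-0.7  0.  -0.1]
134.5 False [0.4695 0.085  0.012 ] [ 0.1 -0.5 -0.3]
133.5 False [0.4705 0.0874 0.012 ] [-1.2 -0.6  0.1]
top 132.1 [ 81. 214.] piv [0.6079 0.0115] along 0.1545 perp 0.055
side 132.5 [ 81. 216.] piv [0.6091 0.012 ] along 0.1546 perp 0.0548
15.425
```

View pics/top2.png

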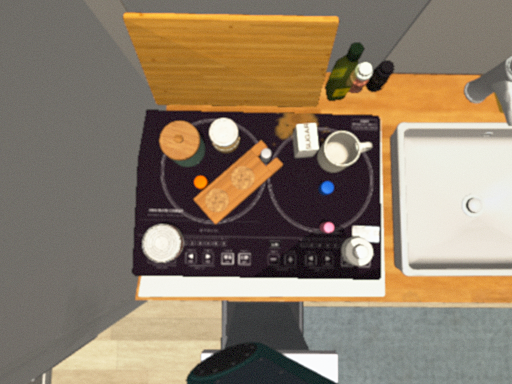

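The top view shows the board lying against the orange stop (200,183), with the post (266,154) in its notch and the arm clear. The stop's axis measures 55 mm from the board's centre line, which is the contact distance, so I'm handing in.

```bash
python3 -c "
from bench import *
print(close_job())"
```

```text
the job is handed in; nothing more can be done
None
```

I pushed the board with the closed fingers in an arc around the steel post until it lay against the orange stop. I then backed off, raised the arm and returned it to its start position, and handed the job in at about 15.5 s of the 40 s allowed.

**Final position:** both cameras agree. The orange stop's axis is 55 mm from the board's centre line, which is contact, and about 155 mm from the notch's pivot point along the board. That pivot point is within about 3 mm of the post, and the board lies flat.

**Contact force:** the 6 N contact trigger never fired during the last push. The board's contact with the stop is therefore shown by the camera measurements, not by force.

**One reading that disagreed:** while the arm blocked the top view mid-push, that camera saw only part of the board and gave a wrong pivot position. I used the side camera for that check. No verdict was reported at hand-in.

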